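# Set the herb frame's lid stay to its widest hole

## Task

The glazed lid of the little oak herb frame is propped ajar on its iron peg stay: take the stay by its ball end, ease it inwards to take the lid's weight off the mushroom-headed peg, lift it clear, raise the lid with it, and drop the hole nearest the ball over the peg, fully down on the collar with the lid's weight hooking it under the peg's head, so that the lid stands at its widest setting; then let go. Keep hold of the stay until it is on the peg so that the lid never falls, and move the lid by its stay only, gripper and arm off the lid itself. Work the stay on and off the peg by feel, never forcing it against the peg or its head, and leave the other things on the counter where they stand.

Things in the scene. Friction and masses are not known exactly. Their poses are not given: they have to be found in the camera images.
- herb_frame: Fixed oak and glass herb frame (small cold frame), base 390 mm deep (x) by 380 wide (y), planted pots inside. Origin on the counter; -x points out of its front, where the stay sticks out, +x to the lid's hinge, z up. In its frame, mm: hinge line along y at x +150, z +170; front sill top at z +125, from x -212 to -152; base's front edge at x -215; peg at x -185, y 0.
- lid (a joint): Hinge of the lid, rad: 0 as found (lid ajar, 20 degrees above level), grows as it opens, about 0.51 with the last hole on the peg (49 degrees above level), -0.48 shut. Not sprung: left alone the lid's weight swings it shut and so pushes the stay outwards (frame's -x) with 7 to 14 N as found and 2 to 5 N on the last hole.
- lid_frame: The lid: oak frame 308 x 352 x 14 mm with two panes and a centre bar, about 0.35 kg (may differ by 30 %). Origin at the middle of its hinge line, on its underside; -x along the lid to its front edge, y along the hinge, z out of its upper face.
- peg_seat (a point): Iron peg on the front sill, a mushroom-headed pin: neck 5 mm in diameter and 8 high, head 8 in diameter with a flat underside and a round top, 15 high in all, on a collar 16 in diameter. The point: on the pin's axis at the collar's upper face, where the stay's underside rests; z along the pin, leaning 24 degrees outwards (frame's -x) from upright; x inwards, y the frame's y.
- ball (a point): Centre of the 22 mm ball at the stay's free end, to be gripped from above; it stands on an 11 mm wide neck, centre 14 mm above the stay's underside. Axes are the stay's: -x along the stay from pivot to ball, y across, z out of its upper face. As found the stay slopes down outwards 20 degrees, the ball 108 mm beyond the peg; on the last hole it slopes 30 degrees.
- end_hole (a point): Centre, at the stay's underside, of the hole nearest the ball (48 mm from it along the stay): the one wanted. The stay is an iron bar 20 mm wide, 5 thick, pivoted under the lid's centre bar 269 mm from this hole; it swings up and down freely and has 0.04 rad of sideways play either way. Four holes, 9.6 mm in diameter, 20 apart. Axes as for the ball.
- first_hole (a point): Centre, at the underside, of the hole farthest from the ball, 60 mm from end_hole. At the start it is on the peg, its inner edge drawn by the lid's weight against the neck, under the head (the hole's centre 2 to 3.5 mm outwards of the peg's axis): it lifts off only when moved in to within 0.8 mm of the axis. Axes as for the ball.
- mug: White mug, 76 mm in diameter, 85 mm high, handle on its +y side; origin under its centre. A bystander.
- herb_pot: Empty terracotta pot, 78 mm in diameter, 68 mm high, in front of the herb frame on one side of the stay; origin under its centre. A bystander.
- mister: Amber glass jar with a brass cap, 56 mm in diameter, 85 mm high, in front of the herb frame on the other side of the stay; origin under its centre. A bystander.
- lemon_bowl: Terracotta bowl of lemons (one piece), 136 mm in diameter, 95 mm high; origin under its centre. A bystander.
- spoon: Spoon with an oak handle, 150 mm long, lying along its x axis on the counter; a bystander.

How it is judged:
By the outcome, as a careful person would: the job done as asked, in the order asked, and still so for the second after the job is handed in, with the robot touching nothing.
It also fails if it takes over 61 s, if anything falls off the work surface, if the arm or the gripper's body presses on something with over 40 N, if the wrist force passes 120 N, or if a joint passes its speed limit or range.

## Robot

A 6-joint arm with a two-finger parallel gripper is mounted at the origin on the work surface. World frame = base frame: x ahead of the robot, y to its left, z up, the work surface at z = 0. Lengths are in m, angles in degrees, forces in N, time in s.
With the tool pointing down it reaches from about 0.3 to 0.75 m from the base axis. Payload 8.5 kg.
Tool frame: the origin (TCP) lies at the very end of the fingers, on their centre line; the grasp point (between the pads) lies 19 mm behind it; z points along the fingers, y is the line along which they close (so a half turn about z gives the same grasp; the last joint's range is limited). The gripper opens to 85 mm and grips with 20 to 120 N. Pads are 22 mm wide; open, the fingers measure 114 mm over their backs; the gripper's body (76 mm by 85 mm) begins 54 mm behind the grasp point. The pads swing forward as they close: fully open they stand 13 mm farther back than shut.
Start: joints at [-89.227, 21.807, 74.336, -0, 83.858, -12.336], TCP at [0.125, -0.536, 0.231] pointing down, gripper open.
Joint ranges: [-178.18, 178.18], [-50.72, 133.34], [12.68, 142.11], [-81.47, 261.47], [9.98, 163.14], [-165.26, 165.26]. Speed limits (degrees/s): [136.94, 136.94, 180, 180, 180, 180].

## Interface

Orientations are given as a 3x3 rotation matrix whose columns are the frame's x, y, z axes.
In Python, from rig import env gives the robot as it stands.
- The arm moves only by the tool move_arm, never from a script. Its argument "plan" is a list of rows, each a list of 7 numbers: the turn, a rotation vector about the tool's x, y, z in degrees, then the shift along the tool's x, y, z in cm, then the gripper command: -1 is shut, 1 is fully open, values between are in proportion. In form: [[ax, ay, az, tx, ty, tz, jaw], ...]. A call has 1 to 5 rows; each row is the pose to reach, as a shift and turn from the pose commanded when the call began, along the tool's axes at that moment; what a row does not reach only later rows make up. A row lasts 1/10 s, in which the tool goes at most 50 mm and 8.59 degrees, less where a joint would pass 70% of its speed; a pose out of reach is approached as far as the arm can. A call with a gripper value outside its range is refused whole. The fingers move at their own pace and stop on an object; "squeeze" is the grip in N (left out, the last holds). Time passes only in rows, so rows that repeat a pose let the fingers close. It gives the time, the measured TCP pose, the force, the opening and the grip force at its end, in the units of the state.
- env.observe(): the state, without advancing time (a new reading comes with each control period).
- env.get_image(name): name is "side" or "top" or "wrist"; returns a dict with "color" (480x640x3 uint8, red, green, blue), "fov_y" (degrees; the focal length in pixels is half the picture's height over the tangent of half this angle, whatever the lens; pixels are square), "cx", "cy" (the principal point, pixels), "R" (3x3) and "t" (3): a world point X has camera coordinates R X + t. Camera axes: x right, y down, z forward; pixel columns grow to the right and rows downward; lengths in m; the calibration is good to about 2 mm. A picture is of the moment at which its call begins. There is no depth.
- env.close_job(): hands the job in; it is judged then, once.
Trained networks look in a picture, given as the dict that the camera call returned (one of the last four; its "shot" number tells which), for a name from the list of things; names that differ only in an ending like _2 or _b are one class to them, and where a whole thing is asked for, a point or a joint stands for the part that bears it (a point fixed in the world has none). Each returns a list of dicts, best first, with "conf" (0 to 1); they miss things now and then, are a little off and sometimes report something else, mostly with a low value. They report only what shows in the picture. A call takes as long as a camera call.
- env.outline_of(target, picture): "mask" (480x640 bool, what is visible of it) and "bbox" ([centre column, centre row, width, height] in pixels, round what is visible of it).
- env.tip_of(target, picture): "pixel" ([column, row] in pixels: a listed point, or the origin of a listed thing).
The state is a dict: "time_s": time; "q": joint angles; "qvel": joint speeds; "joint_efforts": joint torques, N m; "position": TCP position; "tool_rot": TCP orientation; "ft_force": force on the tool from outside, world axes, zero at the start; "wrist_torque": the same for the moment, N m; "grip_width": finger opening in m; "gripper_force": force on a finger pad.
Only numpy, scipy, OpenCV 4.12 (cv2) and the standard library are available. Lean on these libraries where they do the work, as an engineer would, in place of code of your own. Each camera call takes 0.05 s, during which the arm holds its last target. There are 200 camera calls.

## Working session

There is one attempt and no reset: what is moved stays moved. The work goes in short steps, Python scripts to look and compute and a tool call to move; the robot and the scene stay as the last step left them, time stands still between calls to the robot, and variables do not carry over. Pictures are saved under pics/ and viewed, at most 10 in all, crops included, and the job is handed in when it is done.

Besides the shell and the picture viewer there is one more tool, called as name(argument=value, ...) on one line, values as JSON. move_arm: Moves the arm, as the interface text tells. Its arguments: {"type":"object","properties":{"plan":{"type":"array"},"squeeze":{"type":"number"}},"required":["plan"]}

```bash
mkdir -p pics; ls; cat > h.py <<'E'
import numpy as np,cv2
from rig import env
def ray(p,px):
    f=240/np.tan(np.radians(p["fov_y"])/2)
    d=np.array([(px[0]-p["cx"])/f,(px[1]-p["cy"])/f,1.]);R=np.array(p["R"]);t=np.array(p["t"])
    d=R.T@d; return -R.T@t,d/np.linalg.norm(d)
def tri(L):
    A=np.zeros((3,3));b=np.zeros(3)
    for c,d in L:
        P=np.eye(3)-np.outer(d,d);A+=P;b+=P@c
    x=np.linalg.solve(A,b);return x,[np.linalg.norm((np.eye(3)-np.outer(d,d))@(x-c))*1000 for c,d in L]
def onz(r,z):
    c,d=r;return c+d*(z-c[2])/d[2]
def proj(p,X):
    f=240/np.tan(np.radians(p["fov_y"])/2);c=np.array(p["R"])@X+np.array(p["t"]);return [p["cx"]+f*c[0]/c[2],p["cy"]+f*c[1]/c[2]]
def save(p,n): cv2.imwrite("pics/"+n,np.array(p["color"])[:,:,::-1])
E
python3 - <<'E'
from h import *
np.set_printoptions(precision=4,suppress=True)
P={n:env.get_image(n) for n in("side","top","wrist")}
for n,p in P.items():
    save(p,n+"0.png"); print(n,p["fov_y"],-np.array(p["R"]).T@np.array(p["t"]))
for k in("ball","end_hole","first_hole","peg_seat","herb_frame","lid_frame","herb_pot","mister","mug","lemon_bowl","spoon"):
    L=[]
    for n,p in P.items():
        r=env.tip_of(k,p)
        if r: print(k,n,np.array(r[0]["pixel"]),round(r[0]["conf"],2)); 
        if r and r[0]["conf"]>.4:L.append(ray(p,r[0]["pixel"]))
    if len(L)>1: print("  ",*tri(L))
o=env.observe();print(o["tool_rot"],o["ft_force"])
a=np.hstack([np.array(P[n]["color"]) for n in("side","top")])
cv2.imwrite("pics/a.png",cv2.resize(a,(800,300),interpolation=cv2.INTER_AREA)[:,:,::-1])
E
```

```text
pics
side 51.18681728041248 [0.2801 0.8895 0.9367]
top 44.714772279472314 [0.4307 0.0469 1.5656]
wrist 67.28142031529428 [ 0.188  -0.52    0.3731]
ball side [321.9 265.3] 0.64
ball top [304.9 258.8] 0.93
   [0.5302 0.0929 0.1094] [np.float64(2.1955393968325705), np.float64(2.195539396832459)]
end_hole side [329.1 248.4] 0.58
end_hole top [325.6 258.7] 0.83
   [0.5292 0.0412 0.1184] [np.float64(2.1808908753381266), np.float64(2.1808908753381457)]
first_hole side [335.2 228.5] 0.73
first_hole top [344.5 256. ] 0.87
   [ 0.5313 -0.0055  0.1434] [np.float64(0.07190942050231733), np.float64(0.07190942050234468)]
peg_seat side [220.5 362.3] 0.43
herb_frame side [347.6 223.4] 0.89
lid_frame side [360.3 147.6] 0.64
lid_frame top [485.9 239.6] 0.66
   [ 0.5626 -0.3447  0.169 ] [np.float64(2.0222894477285527), np.float64(2.02228944772864)]
herb_pot side [380.4 303.8] 0.7
herb_pot top [319.6 316.3] 0.64
   [ 0.3851  0.0589 -0.0104] [np.float64(3.879713732348155), np.float64(3.879713732348126)]
mister side [264.4 282.8] 0.69
mister top [307.2 208.4] 0.91
   [ 0.6799  0.0905 -0.005 ] [np.float64(7.143249555975562), np.float64(7.143249555975392)]
mug side [219.  360.4] 0.81
mug top [214.7 207.3] 0.6
   [ 0.6837  0.3417 -0.0029] [np.float64(4.761876277631758), np.float64(4.761876277631523)]
lemon_bowl side [350.3 417.8] 0.71
lemon_bowl top [196.2 320.9] 0.83
   [0.3743 0.3859 0.0066] [np.float64(0.6248218807015462), np.float64(0.624821880701692)]
spoon side [261.  392.8] 0.68
spoon top [198.3 249.3] 0.94
   [ 0.5673  0.3849 -0.0055] [np.float64(2.100452779773694), np.float64(2.100452779773486)]
[[ 0.9739  0.2268 -0.    ]
 [ 0.2268 -0.9739 -0.0001]
 [-0.      0.0001 -1.    ]] [-0.0723 -0.4604 -0.3455]
```

View pics/side0.png

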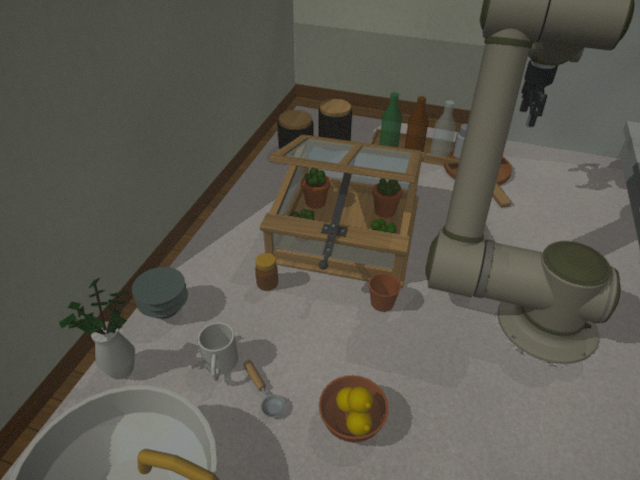

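View pics/top0.png

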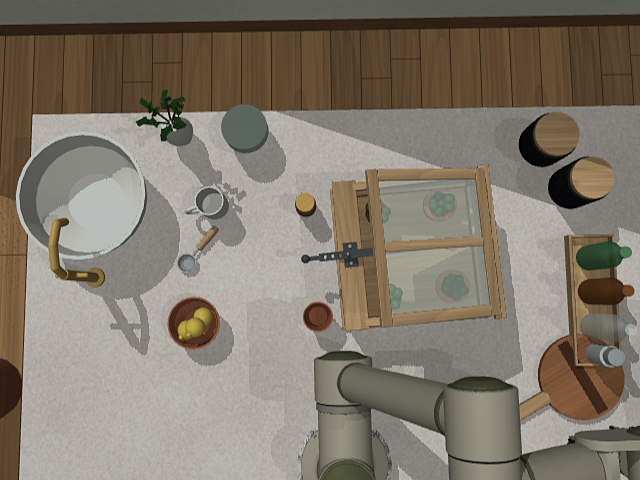

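The frame opens towards world +y. The ball is at about (322,265) in the side view and (305,259) in the top view, between the mister and the pot. I'll lift straight up, then cross over the lid.

move_arm(plan=[[0,0,0,0,0,-5,1],[0,0,0,0,0,-10,1],[0,0,0,0,0,-15,1],[0,0,0,0,0,-20,1],[0,0,0,0,0,-23,1]])

```text
time_s: 2.3
position: [0.1248, -0.5352, 0.4654]
tool_rot: [[0.974, 0.227, 0.0], [0.227, -0.974, -0.005], [-0.001, 0.005, -1.0]]
ft_force: [0.9, -1.1, -0.6]
grip_width: 0.0856
gripper_force: 0.0
```

move_arm(plan=[[0,0,0,3.4,-3.4,0,1],[0,0,0,6.8,-6.8,0,1],[0,0,0,10.2,-10.2,0,1],[0,0,0,13.6,-13.6,0,1],[0,0,0,17,-17,0,1]])

```text
time_s: 2.8
position: [0.2523, -0.3296, 0.4614]
tool_rot: [[0.974, 0.226, 0.0], [0.226, -0.974, -0.0], [0.0, 0.0, -1.0]]
ft_force: [0.3, -0.7, -0.0]
grip_width: 0.0856
gripper_force: 0.0
```

move_arm(plan=[[0,0,0,3.4,-3.4,0,1],[0,0,0,6.8,-6.8,0,1],[0,0,0,10.2,-10.2,0,1],[0,0,0,13.6,-13.6,0,1],[0,0,0,17,-17,0,1]])

```text
time_s: 3.3
position: [0.3792, -0.1254, 0.4616]
tool_rot: [[0.974, 0.227, 0.001], [0.227, -0.974, -0.0], [0.0, 0.001, -1.0]]
ft_force: [1.1, 0.0, 0.4]
grip_width: 0.0855
gripper_force: 0.0
```

move_arm(plan=[[0,0,-8,3.4,-3.4,0,1],[0,0,-16,6.8,-6.8,0,1],[0,0,-24,10.2,-10.2,0,1],[0,0,-32,13.6,-13.6,0,1],[0,0,-40,17,-17,0,1]])

```text
time_s: 3.8
position: [0.5063, 0.0789, 0.4615]
tool_rot: [[0.595, 0.803, 0.0], [0.803, -0.595, -0.0], [0.0, 0.0, -1.0]]
ft_force: [1.1, -1.5, -0.2]
grip_width: 0.0851
gripper_force: 0.0
```

move_arm(plan=[[0,0,-8,0,0,0,1],[0,0,-16,0,0,0,1],[0,0,-24,0,0,0,1],[0,0,-32,0,0,0,1],[0,0,-40,0,0,0,1]])

```text
time_s: 4.3
position: [0.5058, 0.0768, 0.4613]
tool_rot: [[-0.06, 0.998, 0.0], [0.998, 0.06, -0.0], [-0.0, -0.0, -1.0]]
ft_force: [-0.7, -0.7, -0.3]
grip_width: 0.0855
gripper_force: 0.0
```

```bash
cat >> h.py <<'E'
from scipy.spatial.transform import Rotation as Ro
def goto(Rg,pg,o=None):
    o=o or env.observe();R=np.array(o["tool_rot"])
    return np.round(Ro.from_matrix(R.T@Rg).as_rotvec(degrees=True),2),np.round(R.T@(pg-np.array(o["position"]))*100,3)
def tool(f,tilt):
    # x outward along f, z down-inward, tilt deg from vertical
    f=np.array([f[0],f[1],0.]);f/=np.linalg.norm(f);a=np.radians(tilt);u=np.array([0,0,1.])
    z=-(f*np.sin(a)+u*np.cos(a));x=f*np.cos(a)-u*np.sin(a);return np.column_stack([x,np.cross(z,x),z])
E
python3 - <<'E'
from h import *
np.set_printoptions(precision=4,suppress=True)
o=env.observe();R=np.array(o["tool_rot"]);print(o["position"],R,o["time_s"],o["q"])
p=env.get_image("wrist");Rc=np.array(p["R"]);c=-Rc.T@np.array(p["t"])
print("cam in tool",R.T@(c-np.array(o["position"])),R.T@Rc.T)
P={"w":p,"t":env.get_image("top"),"s":env.get_image("side")}
for k in("ball","end_hole","first_hole","peg_seat","lid_frame","herb_frame"):
    L=[]
    for n,q in P.items():
        r=env.tip_of(k,q)
        if r: print(k,n,np.array(r[0]["pixel"]),round(r[0]["conf"],2)); 
        if r and r[0]["conf"]>.4:L.append(ray(q,r[0]["pixel"]))
    if len(L)>1: print("  ",*tri(L))
f=np.array([-.08,.997]);Rg=tool(f,20);b=np.array([.530,.093,.109])
print(goto(Rg,b-Rg[:,2]*.09,o))
save(p,"w1.png")
E
```

```text
[0.5058 0.0768 0.4613] [[-0.0601  0.9982  0.    ]
 [ 0.9982  0.0601 -0.    ]
 [-0.     -0.     -1.    ]] 4.3 [ -4.6445  15.0019  47.6078  -0.0016 117.3901  -8.092 ]
cam in tool [ 0.0664 -0.0006 -0.1423] [[-0.0002 -0.9656 -0.26  ]
 [ 1.     -0.0002 -0.0001]
 [ 0.     -0.26    0.9656]]
ball w [333.9 178.8] 0.67
ball s [324.9 266.4] 0.67
   [0.5285 0.0915 0.1057] [np.float64(2.8727233966677903), np.float64(2.872723396667818)]
end_hole w [333.  216.9] 0.72
end_hole s [326. 249.] 0.85
   [0.5361 0.0418 0.1152] [np.float64(2.82242971221934), np.float64(2.822429712219574)]
first_hole w [334.9 255.4] 0.64
first_hole t [348.6 254.3] 0.51
first_hole s [334.2 228.6] 0.91
   [ 0.5371 -0.0131  0.1334] [np.float64(4.537291976377669), np.float64(2.9734765052904923), np.float64(1.822317318896162)]
peg_seat w [333.3 259.6] 0.36
peg_seat s [265.  282.8] 0.22
lid_frame t [487.8 241.2] 0.84
lid_frame s [361.5 144.6] 0.78
   [ 0.5588 -0.3461  0.1788] [np.float64(0.8990904555025878), np.float64(0.899090455502641)]
herb_frame w [329.8 330.9] 0.83
herb_frame s [344.3 220.2] 0.93
   [ 0.552  -0.1847  0.0244] [np.float64(3.366171559232755), np.float64(3.3661715592326913)]
(array([ -0.2 , -20.  ,  -1.13]), array([ 4.55 ,  2.455, 26.775]))
```

move_arm(plan=[[0,-5,0,1,0.5,5,1],[0,-10,0,2,1,10,1],[0,-15,0,3,1.5,15,1],[0,-20,0,4,2,20,1],[0,-20,0,4.5,2.4,24,1]])

```text
time_s: 5.85
position: [0.5265, 0.1248, 0.2186]
tool_rot: [[-0.055, 0.998, 0.018], [0.937, 0.058, -0.343], [-0.344, -0.002, -0.939]]
ft_force: [1.6, -0.5, -0.0]
grip_width: 0.0856
gripper_force: 0.0
```

```bash
python3 - <<'E'
from h import *
np.set_printoptions(precision=4,suppress=True)
o=env.observe();print(o["position"],o["tool_rot"])
p=env.get_image("wrist");save(p,"w2.png")
P={"w":p,"s":env.get_image("side")}
for k in("ball","end_hole","first_hole","peg_seat","lid_frame","herb_frame"):
    L=[]
    for n,q in P.items():
        r=env.tip_of(k,q)
        if r: print(k,n,np.array(r[0]["pixel"]),round(r[0]["conf"],2)); 
        if r and r[0]["conf"]>.4:
            L.append(ray(q,r[0]["pixel"]))
            if n=="w":print("  w at z",onz(L[-1],dict(ball=.108,end_hole=.120,first_hole=.141,peg_seat=.14).get(k,.17)))
    if len(L)>1: print("  ",*tri(L))
m=env.outline_of("ball",p)
if m: print("ball bbox",m[0]["bbox"],m[0]["conf"])
E
```

```text
[0.5265 0.1248 0.2186] [[-0.0546  0.9983  0.0183]
 [ 0.9374  0.0575 -0.3435]
 [-0.344  -0.0016 -0.939 ]]
ball w [318.5 226. ] 0.65
  w at z [0.5309 0.0895 0.108 ]
ball s [321.3 266.2] 0.65
   [0.5328 0.0892 0.1044] [np.float64(2.5587899139940515), np.float64(2.558789913993934)]
end_hole w [319.6 281.1] 0.56
  w at z [0.5344 0.046  0.12  ]
end_hole s [328.4 250.5] 0.72
   [0.5361 0.0292 0.1002] [np.float64(0.8881305209714406), np.float64(0.8881305209713957)]
first_hole w [318.5 346.7] 0.9
  w at z [ 0.5368 -0.0066  0.141 ]
first_hole s [334.6 228.7] 0.5
   [ 0.5377 -0.0225  0.1279] [np.float64(0.6006670285951602), np.float64(0.600667028595132)]
peg_seat w [320.4 348.3] 0.6
  w at z [ 0.5386 -0.0099  0.14  ]
lid_frame w [468.6 169.2] 0.24
lid_frame s [219.9 359.9] 0.59
herb_frame w [320.2 351.8] 0.58
  w at z [0.5357 0.0252 0.17  ]
herb_frame s [346.  223.4] 0.71
   [ 0.5526 -0.1955  0.0032] [np.float64(0.17971346306176855), np.float64(0.17971346306169714)]
ball bbox [317.4, 305.5, 34.4, 188.4] 0.69
```

View pics/w2.png

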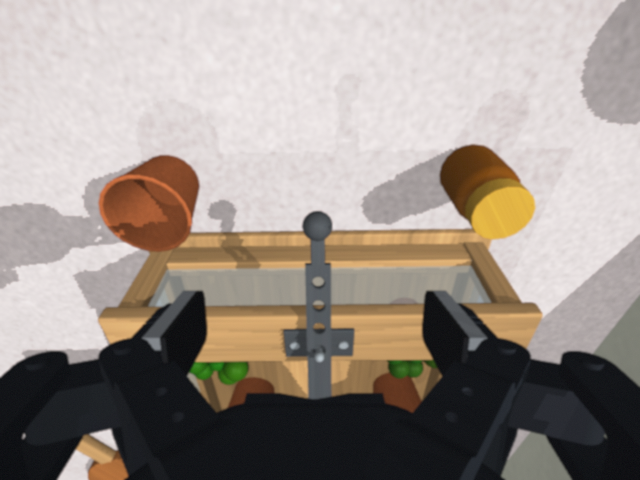

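```bash
python3 - <<'E'
from h import *
np.set_printoptions(precision=4,suppress=True)
p=env.get_image("wrist");g=np.array(p["color"]).max(2)[205:245,295:340]
c,r=cv2.minEnclosingCircle(np.argwhere(g[:36]<95)[:,::-1].astype(np.float32));print(c,r,p["cx"],p["cy"])
m=(g<95);ys,xs=np.nonzero(m);
for y in range(0,40,3):
    w=np.nonzero(m[y])[0]; print(205+y,(295+w.min(),295+w.max()) if len(w) else None,end=' ')
o=env.observe();R=np.array(o["tool_rot"]);T=np.array(o["position"])
for z in(.104,.109):
    b=onz(ray(p,(317.3,226)),z);print(b,R.T@(b-T))
E
```

```text
(20.5, 17.5) 15.182326316833496 314.14228460834016 236.26475254057274
205 None 208 (np.int64(311), np.int64(320)) 211 (np.int64(307), np.int64(325)) 214 (np.int64(304), np.int64(327)) 217 (np.int64(303), np.int64(328)) 220 (np.int64(302), np.int64(329)) 223 (np.int64(302), np.int64(329)) 226 (np.int64(303), np.int64(328)) 229 (np.int64(304), np.int64(327)) 232 (np.int64(307), np.int64(324)) 235 (np.int64(310), np.int64(322)) 238 None 241 None 244 None [0.5312 0.0832 0.104 ] [0.0027 0.0018 0.124 ]
[0.531  0.0864 0.109 ] [0.0041 0.0017 0.1182]
```

move_arm(plan=[[0,0,0,0.7,0.08,3,1],[0,0,0,0.7,0.08,6,1],[0,0,0,0.7,0.08,8,1],[0,0,0,0.7,0.08,8,1]])

```text
time_s: 7.05
position: [0.5281, 0.1015, 0.1416]
tool_rot: [[-0.052, 0.999, 0.013], [0.938, 0.053, -0.342], [-0.342, -0.005, -0.94]]
ft_force: [-0.1, 0.0, 0.8]
grip_width: 0.0855
gripper_force: 0.0
```

```bash
python3 - <<'E'
from h import *
np.set_printoptions(precision=4,suppress=True)
p=env.get_image("wrist");save(p,"w3.png")
o=env.observe();R=np.array(o["tool_rot"]);T=np.array(o["position"]);print(T,p["cx"],p["cy"])
b=np.array([.530,.0895,.109]);u,v=map(int,proj(p,b));print(u,v)
g=np.array(p["color"]).max(2);
for y in range(v-36,v+36,4):
    w=np.nonzero(g[y,u-45:u+45]<95)[0]; print(y,(u-45+w.min(),u-45+w.max(),len(w)) if len(w) else None,end=' ')
E
```

```text
[0.529  0.102  0.1433] 314.14228460834016 236.26475254057274
318 271
235 None 239 None 243 None 247 None 251 (np.int64(312), np.int64(322), 11) 255 (np.int64(305), np.int64(330), 26) 259 (np.int64(300), np.int64(334), 35) 263 (np.int64(298), np.int64(336), 39) 267 (np.int64(298), np.int64(337), 40) 271 (np.int64(297), np.int64(338), 42) 275 (np.int64(298), np.int64(338), 41) 279 (np.int64(298), np.int64(336), 39) 283 (np.int64(301), np.int64(335), 35) 287 (np.int64(304), np.int64(331), 28) 291 (np.int64(309), np.int64(327), 19) 295 (np.int64(309), np.int64(323), 15) 299 (np.int64(310), np.int64(311), 2) 303 (np.int64(310), np.int64(311), 2)
```

View pics/w3.png

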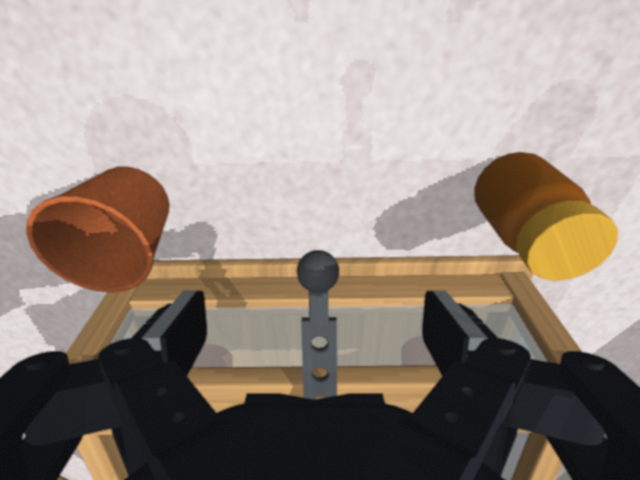

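move_arm(plan=[[0,0,0,0,0.04,2,1],[0,0,0,0,0.04,4,1],[0,0,0,0,0.04,5.5,1],[0,0,0,0,0.04,5.5,0],[0,0,0,0,0.04,5.5,-0.3]], squeeze=25)

```text
time_s: 7.6
position: [0.5314, 0.0839, 0.0934]
tool_rot: [[-0.05, 0.999, 0.02], [0.938, 0.054, -0.341], [-0.342, 0.002, -0.94]]
ft_force: [-0.4, 0.3, 0.8]
grip_width: 0.0592
gripper_force: 0.0
```

```bash
python3 - <<'E'
from h import *
np.set_printoptions(precision=4,suppress=True)
o=env.observe();print(o["time_s"],o["position"],o["tool_rot"],o["ft_force"],o["wrist_torque"],o["grip_width"],o["gripper_force"])
E
```

```text
7.6 [0.5314 0.0839 0.0934] [[-0.0504  0.9985  0.0204]
 [ 0.9384  0.0544 -0.3414]
 [-0.342   0.002  -0.9397]] [-0.4189  0.308   0.7797] [ 0.183  -0.0238  0.0088] 0.059215103405129185 0.0
```

move_arm(plan=[[0,0,0,0,0,0,-0.4],[0,0,0,0,0,0,-0.5],[0,0,0,0,0,0,-0.6],[0,0,0,0,0,0,-0.8],[0,0,0,0,0,0,-0.9]], squeeze=30)

```text
time_s: 8.1
position: [0.5311, 0.0837, 0.0928]
tool_rot: [[-0.051, 0.999, 0.02], [0.938, 0.054, -0.341], [-0.342, 0.002, -0.94]]
ft_force: [-0.5, 1.5, 6.1]
grip_width: 0.0198
gripper_force: 29.2
```

move_arm(plan=[[0,0,0,0,0,0,-1],[0,0,0,0,0,0,-1],[0,0,0,0,0,0,-1]], squeeze=40)

```text
time_s: 8.4
position: [0.5311, 0.0837, 0.0928]
tool_rot: [[-0.051, 0.999, 0.02], [0.938, 0.054, -0.341], [-0.342, 0.002, -0.94]]
ft_force: [-0.1, 2.1, 6.6]
grip_width: 0.0194
gripper_force: 38.8
```

```bash
python3 - <<'E'
from h import *
np.set_printoptions(precision=4,suppress=True)
p=env.get_image("wrist");save(p,"w4.png")
o=env.observe();R=np.array(o["tool_rot"]);print(o["time_s"],o["position"],R.T@np.array(o["ft_force"]),o["wrist_torque"],o["grip_width"],o["gripper_force"])
E
```

```text
8.45 [0.5311 0.0837 0.0928] [-0.0516 -0.4504 -6.0298] [ 0.1189  0.0225 -0.0097] 0.019835835369807583 38.7714958190918
```

View pics/w4.png

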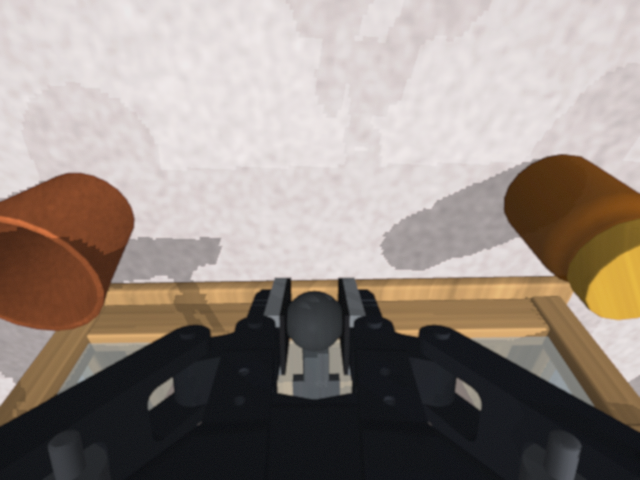

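Ball held between the pads, centre about (314,320). Now I'll ease it inwards, watching the force.

move_arm(plan=[[0,0,0,-0.03,0,-0.03,-1],[0,0,0,-0.06,0,-0.06,-1],[0,0,0,-0.1,0,-0.06,-1],[0,0,0,-0.1,0,-0.06,-1]])

```text
time_s: 8.85
position: [0.5309, 0.0835, 0.0929]
tool_rot: [[-0.051, 0.999, 0.019], [0.939, 0.055, -0.34], [-0.341, 0.001, -0.94]]
ft_force: [0.5, 7.4, 1.6]
grip_width: 0.0196
gripper_force: 38.9
```

move_arm(plan=[[0,0,0,-0.05,0,0,-1],[0,0,0,-0.05,0,0,-1],[0,0,0,-0.05,0,0,-1]])

```text
time_s: 9.15
position: [0.5307, 0.0833, 0.0928]
tool_rot: [[-0.051, 0.999, 0.019], [0.939, 0.055, -0.34], [-0.34, 0.0, -0.94]]
ft_force: [0.7, 8.8, -0.0]
grip_width: 0.0196
gripper_force: 38.9
```

move_arm(plan=[[0,0,0,-0.05,0,0,-1],[0,0,0,-0.05,0,0,-1],[0,0,0,-0.05,0,0,-1]])

```text
time_s: 9.45
position: [0.5305, 0.083, 0.0928]
tool_rot: [[-0.051, 0.999, 0.018], [0.939, 0.054, -0.339], [-0.34, -0.0, -0.94]]
ft_force: [0.7, 8.6, -0.6]
grip_width: 0.0195
gripper_force: 38.9
```

move_arm(plan=[[0,0,0,-0.05,0,0,-1],[0,0,0,-0.1,0,0,-1],[0,0,0,-0.1,0,0,-1],[0,0,0,-0.1,0,0,-1]])

```text
time_s: 9.85
position: [0.53, 0.082, 0.0926]
tool_rot: [[-0.052, 0.999, 0.017], [0.939, 0.054, -0.339], [-0.34, -0.002, -0.94]]
ft_force: [-0.4, 8.4, -2.5]
grip_width: 0.0193
gripper_force: 39.0
```

move_arm(plan=[[0,0,0,-0.05,0,0,-1],[0,0,0,-0.05,0,0,-1],[0,0,0,-0.05,0,0,-1]])

```text
time_s: 10.15
position: [0.53, 0.0815, 0.0927]
tool_rot: [[-0.052, 0.999, 0.017], [0.939, 0.054, -0.34], [-0.34, -0.002, -0.94]]
ft_force: [-0.4, 9.5, -4.7]
grip_width: 0.0194
gripper_force: 39.0
```

```bash
python3 - <<'E'
from h import *
np.set_printoptions(precision=4,suppress=True)
o=env.observe();R=np.array(o["tool_rot"]);print(o["time_s"],o["position"],R.T@np.array(o["ft_force"]),o["wrist_torque"])
E
```

```text
10.15 [0.53   0.0815 0.0927] [10.5238  0.1536  1.1682] [1.4085 0.0185 0.041 ]
```

move_arm(plan=[[0,0,0,-0.05,0,-0.03,-1],[0,0,0,-0.05,0,-0.03,-1],[0,0,0,-0.05,0,-0.03,-1]])

```text
time_s: 10.45
position: [0.53, 0.0811, 0.0932]
tool_rot: [[-0.052, 0.999, 0.016], [0.939, 0.054, -0.339], [-0.34, -0.002, -0.94]]
ft_force: [-0.2, 7.3, -4.0]
grip_width: 0.0191
gripper_force: 39.0
```

move_arm(plan=[[0,0,0,-0.05,0,-0.03,-1],[0,0,0,-0.05,0,-0.03,-1],[0,0,0,-0.05,0,-0.03,-1]])

```text
time_s: 10.75
position: [0.5301, 0.0807, 0.0937]
tool_rot: [[-0.052, 0.999, 0.017], [0.939, 0.054, -0.34], [-0.34, -0.002, -0.94]]
ft_force: [-1.0, 7.4, -2.8]
grip_width: 0.0195
gripper_force: 39.0
```

move_arm(plan=[[0,0,0,-0.05,0,-0.03,-1],[0,0,0,-0.05,0,-0.03,-1],[0,0,0,-0.05,0,-0.03,-1]])

```text
time_s: 11.05
position: [0.5301, 0.0803, 0.0941]
tool_rot: [[-0.052, 0.999, 0.016], [0.939, 0.054, -0.34], [-0.34, -0.002, -0.94]]
ft_force: [-0.5, 7.6, -4.0]
grip_width: 0.0194
gripper_force: 39.0
```

```bash
python3 - <<'E'
from h import *
np.set_printoptions(precision=4,suppress=True)
o=env.observe();R=np.array(o["tool_rot"]);print(o["time_s"],o["position"],R.T@np.array(o["ft_force"]),o["wrist_torque"])
E
```

```text
11.05 [0.5301 0.0803 0.0941] [ 8.5221 -0.0971  1.1922] [1.4242 0.0484 0.0064]
```

move_arm(plan=[[0,0,0,-0.05,0,0,-1],[0,0,0,-0.05,0,0,-1],[0,0,0,-0.05,0,0,-1]])

```text
time_s: 11.35
position: [0.5301, 0.0798, 0.0943]
tool_rot: [[-0.052, 0.999, 0.017], [0.939, 0.054, -0.34], [-0.34, -0.002, -0.94]]
ft_force: [-0.5, 7.3, -3.5]
grip_width: 0.0193
gripper_force: 39.0
```

move_arm(plan=[[0,0,0,-0.05,0,0,-1],[0,0,0,-0.05,0,0,-1],[0,0,0,-0.05,0,0,-1]])

```text
time_s: 11.65
position: [0.5301, 0.0794, 0.0944]
tool_rot: [[-0.052, 0.999, 0.016], [0.939, 0.054, -0.34], [-0.34, -0.002, -0.94]]
ft_force: [0.2, 8.0, -3.6]
grip_width: 0.0194
gripper_force: 39.0
```

move_arm(plan=[[0,0,0,-0.05,0,0,-1],[0,0,0,-0.05,0,0,-1],[0,0,0,-0.05,0,0,-1]])

```text
time_s: 11.95
position: [0.5301, 0.0791, 0.0945]
tool_rot: [[-0.052, 0.999, 0.016], [0.939, 0.054, -0.339], [-0.34, -0.002, -0.941]]
ft_force: [-0.6, 9.2, -3.5]
grip_width: 0.0194
gripper_force: 39.0
```

move_arm(plan=[[0,0,0,-0.05,0,0,-1],[0,0,0,-0.05,0,0,-1],[0,0,0,-0.05,0,0,-1]])

```text
time_s: 12.25
position: [0.5301, 0.079, 0.0945]
tool_rot: [[-0.052, 0.999, 0.016], [0.939, 0.054, -0.339], [-0.339, -0.002, -0.941]]
ft_force: [-0.8, 10.5, -4.8]
grip_width: 0.0196
gripper_force: 39.0
```

move_arm(plan=[[0,0,0,0.1,0,0,-1],[0,0,0,0.2,0,0,-1],[0,0,0,0.27,0,0,-1],[0,0,0,0.27,0,0,-1],[0,0,0,0.27,0,0,-1]])

```text
time_s: 12.75
position: [0.53, 0.081, 0.0938]
tool_rot: [[-0.052, 0.999, 0.016], [0.939, 0.054, -0.34], [-0.34, -0.002, -0.94]]
ft_force: [-0.6, 8.3, -2.9]
grip_width: 0.0197
gripper_force: 39.1
```

move_arm(plan=[[0,0,0,0,0,-0.1,-1],[0,0,0,0,0,-0.2,-1],[0,0,0,0,0,-0.3,-1],[0,0,0,0,0,-0.3,-1]])

```text
time_s: 13.15
position: [0.53, 0.082, 0.0968]
tool_rot: [[-0.052, 0.999, 0.017], [0.939, 0.054, -0.34], [-0.34, -0.002, -0.94]]
ft_force: [-1.0, 8.6, -3.0]
grip_width: 0.0197
gripper_force: 39.1
```

move_arm(plan=[[0,0,0,0.03,0,-0.1,-1],[0,0,0,0.05,0,-0.2,-1],[0,0,0,0.05,0,-0.2,-1]])

```text
time_s: 13.45
position: [0.53, 0.0832, 0.0985]
tool_rot: [[-0.052, 0.999, 0.017], [0.939, 0.054, -0.34], [-0.34, -0.002, -0.94]]
ft_force: [-0.6, 7.4, -3.9]
grip_width: 0.0196
gripper_force: 39.1
```

move_arm(plan=[[0,0,0,0.01,0,-0.1,-1],[0,0,0,0.02,0,-0.2,-1],[0,0,0,0.02,0,-0.2,-1]])

```text
time_s: 13.75
position: [0.5299, 0.0841, 0.1003]
tool_rot: [[-0.052, 0.999, 0.017], [0.939, 0.054, -0.339], [-0.34, -0.002, -0.94]]
ft_force: [-0.6, 8.5, -3.4]
grip_width: 0.0193
gripper_force: 39.1
```

move_arm(plan=[[0,0,0,0.01,0,-0.2,-1],[0,0,0,0.03,0,-0.4,-1],[0,0,0,0.04,0,-0.6,-1],[0,0,0,0.04,0,-0.6,-1]])

```text
time_s: 14.15
position: [0.5299, 0.0864, 0.106]
tool_rot: [[-0.052, 0.999, 0.017], [0.939, 0.054, -0.34], [-0.34, -0.002, -0.94]]
ft_force: [-0.5, 5.9, -2.6]
grip_width: 0.0193
gripper_force: 39.1
```

move_arm(plan=[[0,0,0,0.01,0,-0.3,-1],[0,0,0,0.02,0,-0.6,-1],[0,0,0,0.03,0,-0.9,-1],[0,0,0,0.05,0,-1.4,-1],[0,0,0,0.05,0,-1.7,-1]])

```text
time_s: 14.65
position: [0.5294, 0.0932, 0.1217]
tool_rot: [[-0.052, 0.999, 0.017], [0.939, 0.054, -0.339], [-0.339, -0.002, -0.941]]
ft_force: [0.0, 10.4, -3.0]
grip_width: 0.0198
gripper_force: 39.1
```

```bash
python3 - <<'E'
from h import *
np.set_printoptions(precision=4,suppress=True)
o=env.observe();R=np.array(o["tool_rot"]);print(o["time_s"],o["position"],R.T@np.array(o["ft_force"]),R)
p=env.get_image("side");save(p,"s5.png")
im=np.array(p["color"])[170:320,240:440];cv2.imwrite("pics/s5c.png",cv2.resize(im,(800,600),interpolation=cv2.INTER_CUBIC)[:,:,::-1])
E
```

```text
14.65 [0.5294 0.0932 0.1217] [10.8132  0.5824 -0.7303] [[-0.0518  0.9985  0.0167]
 [ 0.9393  0.0544 -0.3388]
 [-0.3392 -0.0019 -0.9407]]
```

View pics/s5c.png

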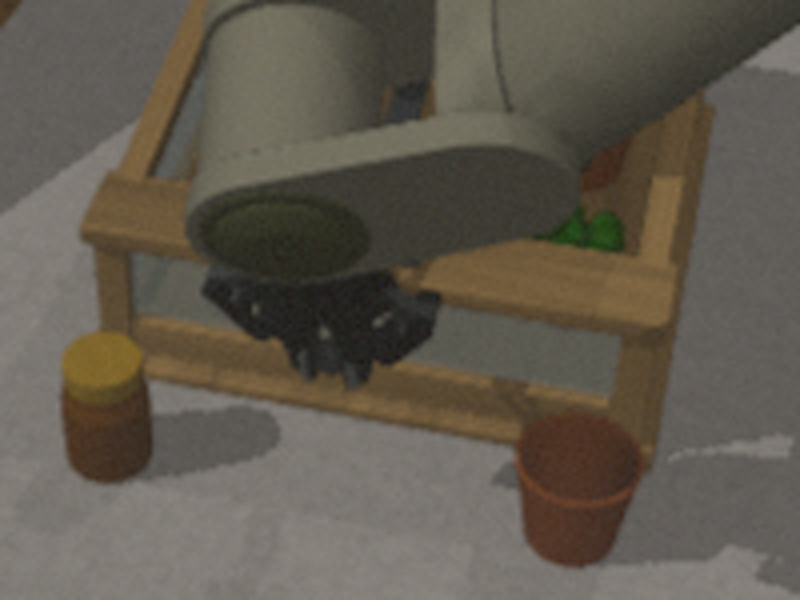

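```bash
cat > k.py <<'E'
from h import *
from scipy.optimize import fsolve
np.set_printoptions(precision=3,suppress=True)
D=17.;T0=np.array([.530,.0813,.0937]);t0=19.85
a=np.radians
def u(s):return np.array([-np.cos(a(s)),-np.sin(a(s))])
def n(s):return np.array([-np.sin(a(s)),np.cos(a(s))])
tz=lambda t:np.array([np.sin(a(t)),-np.cos(a(t))])
# plane coords (inward, up) mm, origin S=peg seat
B0=108*u(20)+14*n(20)
T0p=B0+D*tz(t0)
ax=np.array([-np.sin(a(24)),np.cos(a(24))])
piv0=-209*u(20)
H=np.array([150+185.,170-T0[2]*1000+T0p[1]])  # hinge rel S (S z from T0)
r=np.hypot(*(piv0-H))
def bar(E): # slope given end-hole position
    def g(s):return np.hypot(*(E-269*u(s[0])-H))-r
    s=fsolve(g,[28.])[0];return s
def T_of(E):
    s=bar(E);B=E+48*u(s)+14*n(s);return s,B,B+D*tz(s)
F=np.array([.073,-.9973,0]) # inward
def world(Tp):
    d=(Tp-T0p)/1000;return T0+F*d[0]+np.array([0,0,d[1]])
E
python3 - <<'E'
from k import *
print("S z",T0[2]*1000-T0p[1],"r",r,"H",H)
o=env.observe();R=np.array(o["tool_rot"]);p=np.array(o["position"]);print(p)
for h in(32,25,18,12,6,0):
    s,B,T=T_of(h*ax);W=world(T);print(h,round(s,2),B,W,goto(R@Ro.from_rotvec([0,-(s-t0),0],degrees=True).as_matrix(),W,o))
# clearance along straight B
d=p-T0;Bc=T0p+1000*np.array([d@F,d[2]])-D*tz(t0)
_,Be,_=T_of(32*ax)
for w in np.linspace(0,1,6):
    B=Bc+(Be-Bc)*w
    def g(s):return np.hypot(*(B-14*n(s[0])-317*u(s[0])-H))-r
    s=fsolve(g,[20.])[0];pv=B-14*n(s)-317*u(s);print(w,round(s,1),"lid",np.degrees(np.arctan2(pv[1]-H[1],H[0]-pv[0])),"clear",n(s)@(B-14*n(s)))
E
```

```text
S z 133.47242049238707 r 142.94391264061304 H [335.     36.528]
[0.53  0.093 0.122]
32 23.64 [-62.602  22.813] [0.533 0.037 0.141] (array([ 0.  , -3.79, -0.  ]), array([-5.974,  0.059,  0.165]))
25 25.13 [-59.571  15.133] [0.534 0.033 0.133] (array([ 0.  , -5.28, -0.  ]), array([-6.043,  0.066,  0.987]))
18 26.6 [-56.51    7.471] [0.534 0.03  0.126] (array([ 0.  , -6.75,  0.  ]), array([-6.115,  0.073,  1.807]))
12 27.85 [-53.861   0.917] [0.534 0.027 0.119] (array([ 0., -8., -0.]), array([-6.178,  0.08 ,  2.509]))
6 29.09 [-51.191  -5.625] [0.534 0.024 0.113] (array([ 0.  , -9.24, -0.  ]), array([-6.244,  0.086,  3.209]))
0 30.33 [-48.5   -12.154] [0.534 0.021 0.107] (array([ -0.  , -10.48,  -0.  ]), array([-6.312,  0.092,  3.908]))
0.0 12.6 lid 9.571210647945154 clear 16.33744303148301
0.2 16.6 lid 19.93790827140288 clear 24.448209268989146
0.4 19.1 lid 27.406706560666972 clear 28.613078497314184
0.6000000000000001 21.0 lid 33.72835618472829 clear 30.860992247179617
0.8 22.5 lid 39.41682649975596 clear 31.87094128609957
1.0 23.6 lid 44.71047924460836 clear 31.999362412739316
```

move_arm(plan=[[0,0,0,-0.1,0,-0.4,-1],[0,0,0,-0.7,0,-0.7,-1],[0,0,0,-1.5,0.01,-0.6,-1],[0,-0.5,0,-2.3,0.02,-0.5,-1],[0,-1,0,-3.1,0.03,-0.3,-1]])

```text
time_s: 15.2
position: [0.5314, 0.0642, 0.1352]
tool_rot: [[-0.052, 0.999, 0.018], [0.933, 0.054, -0.357], [-0.357, -0.002, -0.934]]
ft_force: [-0.3, 5.6, -2.3]
grip_width: 0.0195
gripper_force: 39.1
```

move_arm(plan=[[0,-0.6,0,-0.7,0.01,0.1,-1],[0,-1.2,0,-1.4,0.02,0.2,-1],[0,-2,0,-2.1,0.03,0.3,-1],[0,-2.7,0,-2.7,0.03,0.35,-1],[0,-2.7,0,-2.7,0.03,0.35,-1]])

```text
time_s: 15.7
position: [0.5338, 0.0367, 0.1426]
tool_rot: [[-0.049, 0.999, 0.022], [0.914, 0.054, -0.402], [-0.403, 0.0, -0.915]]
ft_force: [-0.6, 2.3, -1.4]
grip_width: 0.0197
gripper_force: 39.1
```

```bash
cat > n.py <<'E'
from k import *
o=env.observe();R=np.array(o["tool_rot"]);p=np.array(o["position"]);t=np.degrees(np.arcsin(np.hypot(R[0,2],R[1,2])));print(o["time_s"],p*1000,"tilt",t,"Ftool",R.T@np.array(o["ft_force"]),o["wrist_torque"],o["grip_width"])
for h in(32,25,18,12,6,0):
    s,B,T=T_of(h*ax);W=world(T);print(h,round(s,2),W*1000,*goto(R@Ro.from_rotvec([0,-(s-t),0],degrees=True).as_matrix(),W,o))
E
python3 n.py; python3 - <<'E'
from h import *
p=env.get_image("wrist");save(p,"w6.png")
E
```

```text
15.7 [533.814  36.653 142.594] tilt 23.75164372102108 Ftool [ 2.72  -0.465  0.313] [ 0.742  0.006 -0.009] 0.0197216006543509
32 23.64 [533.264  36.703 140.711] [-0.    0.11 -0.  ] [ 0.083 -0.055  0.169]
25 25.13 [533.515  33.28  133.214] [ 0.   -1.37  0.  ] [ 0.071 -0.048  0.994]
18 26.6 [533.767  29.835 125.742] [ 0.   -2.85 -0.  ] [ 0.056 -0.041  1.817]
12 27.85 [533.985  26.864 119.358] [ 0.  -4.1 -0. ] [ 0.04  -0.036  2.521]
6 29.09 [534.203  23.878 112.992] [ 0.   -5.34 -0.  ] [ 0.023 -0.03   3.224]
0 30.33 [534.423  20.877 106.645] [ 0.   -6.58 -0.  ] [ 0.003 -0.024  3.926]
```

View pics/w6.png

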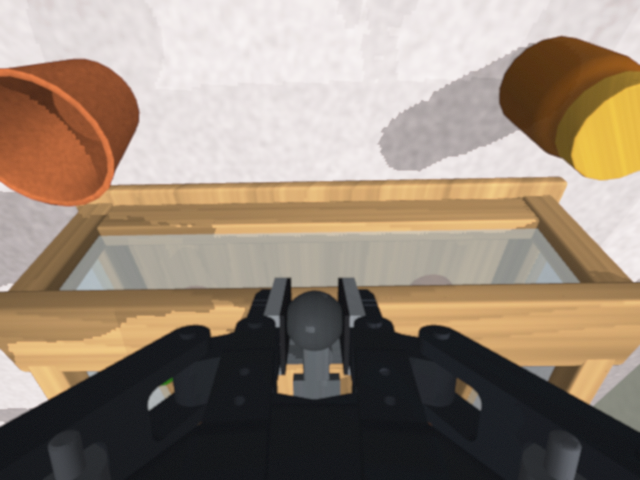

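The ball is still held at (314,320), and the frame's edges agree with the heading I used. I'll lower onto the peg now.

move_arm(plan=[[0,-0.7,0,0.07,-0.04,0.5,-1],[0,-1.4,0,0.07,-0.04,1,-1],[0,-2.1,0,0.06,-0.04,1.4,-1],[0,-2.8,0,0.06,-0.04,1.8,-1],[0,-2.8,0,0.06,-0.04,1.8,-1]])

```text
time_s: 16.25
position: [0.5334, 0.0306, 0.1249]
tool_rot: [[-0.049, 0.999, 0.023], [0.893, 0.054, -0.446], [-0.447, -0.002, -0.895]]
ft_force: [0.5, 3.0, -1.6]
grip_width: 0.0192
gripper_force: 39.1
```

```bash
python3 n.py
```

```text
16.25 [533.421  30.64  124.863] tilt 26.52573604788992 Ftool [3.368 0.691 0.152] [ 0.849 -0.025  0.052] 0.019204230386226893
32 23.64 [533.264  36.703 140.711] [-0.    2.89  0.  ] [-0.165  0.015 -1.689]
25 25.13 [533.515  33.28  133.214] [-0.   1.4  0. ] [-0.138  0.023 -0.865]
18 26.6 [533.767  29.835 125.742] [-0.   -0.07  0.  ] [-0.113  0.03  -0.042]
12 27.85 [533.985  26.864 119.358] [ 0.   -1.33 -0.  ] [-0.094  0.037  0.662]
6 29.09 [534.203  23.878 112.992] [ 0.   -2.57 -0.  ] [-0.078  0.043  1.365]
0 30.33 [534.423  20.877 106.645] [ 0.  -3.8  0. ] [-0.064  0.05   2.068]
```

move_arm(plan=[[0,0,0,-0.1,0.03,0,-1],[0,-0.4,0,-0.1,0.03,0.2,-1],[0,-0.8,0,-0.1,0.03,0.4,-1],[0,-0.8,0,-0.1,0.03,0.4,-1]])

```text
time_s: 16.65
position: [0.5341, 0.0279, 0.1223]
tool_rot: [[-0.048, 0.999, 0.025], [0.887, 0.054, -0.458], [-0.459, -0.0, -0.888]]
ft_force: [0.3, 2.2, -2.7]
grip_width: 0.0196
gripper_force: 39.1
```

move_arm(plan=[[0,-0.3,0,0,0,0.15,-1],[0,-0.5,0,0,0,0.25,-1],[0,-0.5,0,0,0,0.25,-1]])

```text
time_s: 16.95
position: [0.5342, 0.0267, 0.1202]
tool_rot: [[-0.048, 0.999, 0.025], [0.883, 0.054, -0.466], [-0.467, -0.0, -0.885]]
ft_force: [1.0, 2.9, -1.9]
grip_width: 0.0196
gripper_force: 39.1
```

```bash
python3 n.py
```

```text
16.95 [534.193  26.74  120.217] tilt 27.808955633862784 Ftool [3.401 1.119 0.372] [ 0.743  0.062 -0.006] 0.01959344888942624
32 23.64 [533.264  36.703 140.711] [0.   4.17 0.  ] [-0.072 -0.039 -2.279]
25 25.13 [533.515  33.28  133.214] [ 0.    2.68 -0.  ] [-0.025 -0.032 -1.456]
18 26.6 [533.767  29.835 125.742] [ 0.    1.21 -0.  ] [ 0.018 -0.026 -0.634]
12 27.85 [533.985  26.864 119.358] [ 0.   -0.04  0.  ] [ 0.052 -0.02   0.07 ]
6 29.09 [534.203  23.878 112.992] [-0.   -1.29 -0.  ] [ 0.084 -0.014  0.772]
0 30.33 [534.423  20.877 106.645] [-0.   -2.52  0.  ] [ 0.114 -0.009  1.474]
```

move_arm(plan=[[0,-0.2,0,0.03,-0.01,0.1,-1],[0,-0.4,0,0.06,-0.02,0.2,-1],[0,-0.4,0,0.06,-0.02,0.2,-1]])

```text
time_s: 17.25
position: [0.5341, 0.0263, 0.1182]
tool_rot: [[-0.048, 0.999, 0.026], [0.88, 0.054, -0.472], [-0.473, 0.0, -0.881]]
ft_force: [0.6, 2.8, -2.2]
grip_width: 0.0198
gripper_force: 39.1
```

move_arm(plan=[[0,-0.2,0,0,0,0.1,-1],[0,-0.4,0,0.01,0,0.2,-1],[0,-0.4,0,0.01,0,0.2,-1]])

```text
time_s: 17.55
position: [0.5344, 0.0253, 0.1166]
tool_rot: [[-0.047, 0.999, 0.027], [0.876, 0.054, -0.478], [-0.479, 0.001, -0.878]]
ft_force: [1.4, 0.3, -1.2]
grip_width: 0.0196
gripper_force: 39.1
```

```bash
python3 n.py
```

```text
17.55 [534.354  25.291 116.596] tilt 28.635047308994267 Ftool [0.758 1.415 0.929] [ 0.372 -0.244  0.116] 0.019559616069163403
32 23.64 [533.264  36.703 140.711] [-0.  5. -0.] [-0.15  -0.045 -2.666]
25 25.13 [533.515  33.28  133.214] [-0.    3.51 -0.  ] [-0.092 -0.039 -1.843]
18 26.6 [533.767  29.835 125.742] [-0.    2.04  0.  ] [-0.037 -0.033 -1.022]
12 27.85 [533.985  26.864 119.358] [ 0.    0.78 -0.  ] [ 0.007 -0.028 -0.319]
6 29.09 [534.203  23.878 112.992] [ 0.   -0.46 -0.  ] [ 0.05  -0.023  0.383]
0 30.33 [534.423  20.877 106.645] [ 0.   -1.69 -0.  ] [ 0.09  -0.018  1.085]
```

move_arm(plan=[[0,0,0,-0.03,0.03,0,-1],[0,0,0,-0.06,0.05,0,-1],[0,0,0,-0.06,0.05,0,-1]])

```text
time_s: 17.85
position: [0.5344, 0.0251, 0.1166]
tool_rot: [[-0.048, 0.999, 0.025], [0.877, 0.054, -0.478], [-0.478, -0.001, -0.878]]
ft_force: [-0.4, 2.2, -1.7]
grip_width: 0.0196
gripper_force: 39.1
```

```bash
python3 n.py
```

```text
17.85 [534.43   25.091 116.614] tilt 28.5818667661949 Ftool [ 2.794 -0.243  0.431] [ 0.809  0.056 -0.013] 0.019578717043318723
32 23.64 [533.264  36.703 140.711] [-0.    4.94  0.  ] [-0.129 -0.055 -2.674]
25 25.13 [533.515  33.28  133.214] [0.   3.46 0.  ] [-0.072 -0.048 -1.851]
18 26.6 [533.767  29.835 125.742] [-0.    1.98  0.  ] [-0.018 -0.041 -1.03 ]
12 27.85 [533.985  26.864 119.358] [-0.    0.73  0.  ] [ 0.026 -0.035 -0.327]
6 29.09 [534.203  23.878 112.992] [-0.   -0.51  0.  ] [ 0.068 -0.029  0.375]
0 30.33 [534.423  20.877 106.645] [ 0.   -1.75  0.  ] [ 0.107 -0.023  1.077]
```

move_arm(plan=[[0,-0.2,0,0,0,0.1,-1],[0,-0.4,0,0,0,0.2,-1],[0,-0.4,0,0,0,0.2,-1]])

```text
time_s: 18.15
position: [0.5345, 0.024, 0.1148]
tool_rot: [[-0.048, 0.999, 0.026], [0.873, 0.054, -0.484], [-0.485, -0.001, -0.875]]
ft_force: [-0.4, 3.5, -2.4]
grip_width: 0.0196
gripper_force: 39.1
```

```bash
python3 n.py | sed -n '1p;4,9p'
```

```text
18.15 [534.531  24.044 114.762] tilt 29.00805598896658 Ftool [ 4.233 -0.234  0.38 ] [ 0.788  0.03  -0.049] 0.019574027953313755
18 26.6 [533.767  29.835 125.742] [-0.    2.41 -0.  ] [-0.023 -0.046 -1.243]
12 27.85 [533.985  26.864 119.358] [-0.    1.16  0.  ] [ 0.026 -0.04  -0.54 ]
6 29.09 [534.203  23.878 112.992] [-0.   -0.09 -0.  ] [ 0.073 -0.034  0.162]
0 30.33 [534.423  20.877 106.645] [ 0.   -1.32  0.  ] [ 0.118 -0.028  0.863]
```

move_arm(plan=[[0,-0.2,0,0.03,0,0.1,-1],[0,-0.4,0,0.03,0,0.2,-1],[0,-0.4,0,0.03,0,0.2,-1]])

```text
time_s: 18.45
position: [0.5348, 0.0232, 0.1131]
tool_rot: [[-0.047, 0.999, 0.027], [0.87, 0.054, -0.49], [-0.491, -0.0, -0.871]]
ft_force: [0.1, 1.1, -2.2]
grip_width: 0.0196
gripper_force: 39.1
```

move_arm(plan=[[0,-0.2,0,0.01,0,0.1,-1],[0,-0.3,0,0.02,0,0.15,-1],[0,-0.3,0,0.02,0,0.15,-1]])

```text
time_s: 18.75
position: [0.5348, 0.0226, 0.1118]
tool_rot: [[-0.047, 0.999, 0.027], [0.867, 0.054, -0.495], [-0.496, 0.0, -0.868]]
ft_force: [0.5, 1.2, -0.7]
grip_width: 0.0195
gripper_force: 39.1
```

```bash
python3 n.py | sed -n '1p;4,9p'
```

```text
18.75 [534.829  22.634 111.767] tilt 29.720932448873683 Ftool [1.324 0.61  0.052] [ 0.451 -0.096  0.044] 0.019538079640947455
18 26.6 [533.767  29.835 125.742] [0.   3.12 0.  ] [-0.063 -0.067 -1.573]
12 27.85 [533.985  26.864 119.358] [0.   1.87 0.  ] [-0.006 -0.061 -0.871]
6 29.09 [534.203  23.878 112.992] [ 0.    0.63 -0.  ] [ 0.05  -0.056 -0.17 ]
0 30.33 [534.423  20.877 106.645] [-0.   -0.61 -0.  ] [ 0.104 -0.05   0.531]
```

move_arm(plan=[[0,0,0,-0.03,0.02,0,-1],[0,-0.2,0,-0.03,0.02,0.1,-1],[0,-0.3,0,-0.03,0.02,0.2,-1],[0,-0.3,0,-0.03,0.02,0.2,-1]])

```text
time_s: 19.15
position: [0.5349, 0.0216, 0.1099]
tool_rot: [[-0.047, 0.999, 0.027], [0.865, 0.054, -0.499], [-0.5, -0.001, -0.866]]
ft_force: [0.1, 2.4, -3.1]
grip_width: 0.0198
gripper_force: 39.1
```

move_arm(plan=[[0,-0.2,0,0,0,0.1,-1],[0,-0.2,0,0,0,0.15,-1],[0,-0.2,0,0,0,0.15,-1]])

```text
time_s: 19.45
position: [0.535, 0.0208, 0.1087]
tool_rot: [[-0.047, 0.999, 0.027], [0.863, 0.054, -0.502], [-0.503, -0.0, -0.864]]
ft_force: [-0.3, 3.6, -2.3]
grip_width: 0.0196
gripper_force: 39.1
```

```bash
python3 n.py | sed -n '1p;4,9p'
```

```text
19.45 [534.98   20.846 108.677] tilt 30.19085909832701 Ftool [ 4.283 -0.11   0.204] [0.86  0.014 0.011] 0.019600245214039285
18 26.6 [533.767  29.835 125.742] [-0.    3.59  0.  ] [-0.077 -0.073 -1.93 ]
12 27.85 [533.985  26.864 119.358] [-0.    2.34 -0.  ] [-0.013 -0.067 -1.228]
6 29.09 [534.203  23.878 112.992] [0.  1.1 0. ] [ 0.048 -0.061 -0.527]
0 30.33 [534.423  20.877 106.645] [ 0.   -0.14  0.  ] [ 0.107 -0.055  0.173]
```

move_arm(plan=[[0,-0.1,0,0.02,0,0.1,-1],[0,-0.1,0,0.02,0,0.1,-1],[0,-0.1,0,0.02,0,0.1,-1]])

```text
time_s: 19.75
position: [0.5351, 0.0205, 0.1078]
tool_rot: [[-0.047, 0.999, 0.027], [0.862, 0.054, -0.504], [-0.504, -0.0, -0.863]]
ft_force: [0.2, 2.9, -2.0]
grip_width: 0.0197
gripper_force: 39.1
```

move_arm(plan=[[0,-0.1,0,0.01,0,0.1,-1],[0,-0.1,0,0.01,0,0.1,-1],[0,-0.1,0,0.01,0,0.1,-1]])

```text
time_s: 20.05
position: [0.5352, 0.0201, 0.1072]
tool_rot: [[-0.047, 0.999, 0.028], [0.861, 0.054, -0.505], [-0.506, 0.001, -0.862]]
ft_force: [-0.9, 4.8, 0.6]
grip_width: 0.0195
gripper_force: 39.4
```

```bash
python3 n.py | sed -n '1p;7,9p'
```

```text
20.05 [535.207  20.095 107.206] tilt 30.40387510064657 Ftool [ 3.852 -0.653 -2.95 ] [ 0.747  0.152 -0.07 ] 0.019500820700843937
0 30.33 [534.423  20.877 106.645] [ 0.    0.07 -0.  ] [ 0.099 -0.074  0.007]
```

Collar felt just where the model puts it. Next, I'll let the lid's weight hook the hole under the head.

move_arm(plan=[[0,0,0,0.05,0,0,-1],[0,0,0,0.1,0,0,-1],[0,0,0,0.15,0,0,-1],[0,0,0,0.15,0,0,-1]])

```text
time_s: 20.45
position: [0.5352, 0.0213, 0.1064]
tool_rot: [[-0.047, 0.999, 0.028], [0.861, 0.054, -0.505], [-0.506, 0.001, -0.862]]
ft_force: [-0.7, 2.0, 3.3]
grip_width: 0.0193
gripper_force: 39.4
```

move_arm(plan=[[0,0,0,0.05,0,0,-1],[0,0,0,0.1,0,0,-1],[0,0,0,0.1,0,0,-1]])

```text
time_s: 20.75
position: [0.5352, 0.0219, 0.1061]
tool_rot: [[-0.047, 0.999, 0.028], [0.861, 0.054, -0.506], [-0.507, 0.0, -0.862]]
ft_force: [-0.5, -0.0, 5.3]
grip_width: 0.0195
gripper_force: 39.4
```

```bash
python3 n.py | sed -n '1p;7,9p'
```

```text
20.75 [535.198  21.861 106.069] tilt 30.453535332573058 Ftool [-2.662 -0.482 -4.56 ] [-0.072 -0.074  0.012] 0.019458834349829972
0 30.33 [534.423  20.877 106.645] [ 0.    0.12 -0.  ] [-0.11  -0.083 -0.002]
```

move_arm(plan=[[0,0,0,-0.05,0,-0.05,-1],[0,0,0,-0.05,0,-0.05,-1],[0,0,0,-0.05,0,-0.05,-1]], squeeze=20)

```text
time_s: 21.05
position: [0.5351, 0.0219, 0.1062]
tool_rot: [[-0.047, 0.999, 0.027], [0.861, 0.054, -0.505], [-0.506, -0.0, -0.862]]
ft_force: [1.5, -1.1, 1.5]
grip_width: 0.0196
gripper_force: 39.2
```

```bash
python3 n.py | sed -n '1p'; python3 - <<'E'
from h import *
p=env.get_image("top");save(p,"t7.png");q=env.get_image("side");
a=np.hstack([np.array(p["color"])[180:340,280:520],np.array(q["color"])[160:320,240:480]])
cv2.imwrite("pics/c7.png",cv2.resize(a,(800,267),interpolation=cv2.INTER_CUBIC)[:,:,::-1])
E
```

```text
21.05 [535.062  21.92  106.236] tilt 30.404565082346668 Ftool [-1.719  1.43  -0.687] [ 0.19  -0.229  0.147] 0.019619559084776257
```

View pics/c7.png

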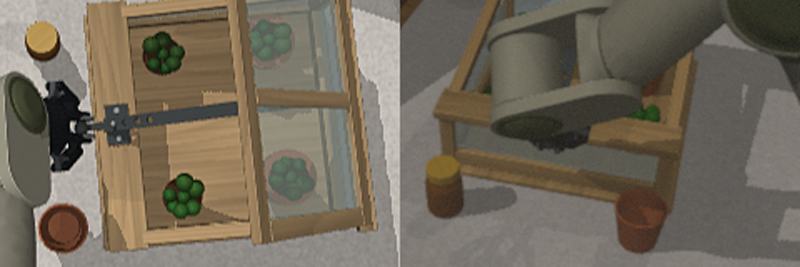

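move_arm(plan=[[0,0,0,-0.02,0,-0.01,-0.5],[0,0,0,-0.02,0,-0.01,-0.4],[0,0,0,-0.02,0,-0.01,-0.2],[0,0,0,-0.02,0,-0.01,0],[0,0,0,-0.02,0,-0.01,0.2]])

```text
time_s: 21.65
position: [0.5349, 0.0219, 0.1065]
tool_rot: [[-0.047, 0.999, 0.027], [0.861, 0.054, -0.505], [-0.506, -0.0, -0.863]]
ft_force: [0.1, 0.2, 0.6]
grip_width: 0.0511
gripper_force: 0.0
```

```bash
python3 n.py | sed -n '1p'
```

```text
21.65 [534.892  21.897 106.507] tilt 30.40009101877876 Ftool [-0.174  0.158 -0.623] [ 0.275  0.03  -0.032] 0.05109211858828585
```

move_arm(plan=[[0,0,0,0,0,-1,0.4],[0,0,0,0,0,-3,0.4],[0,0,0,0,0,-6,0.4],[0,0,0,0,0,-10,0.4],[0,0,0,0,0,-13,0.4]])

```text
time_s: 22.15
position: [0.5313, 0.0889, 0.2213]
tool_rot: [[-0.046, 0.998, 0.029], [0.862, 0.055, -0.505], [-0.505, 0.002, -0.863]]
ft_force: [0.3, 0.3, -0.5]
grip_width: 0.0598
gripper_force: 0.0
```

move_arm(plan=[[0,0,0,0.5,0,0,0.4],[0,0,0,0.5,0,0,0.4],[0,0,0,0.5,0,0,0.4]])

```text
time_s: 22.45
position: [0.5307, 0.0917, 0.2153]
tool_rot: [[-0.048, 0.999, 0.026], [0.861, 0.054, -0.506], [-0.506, -0.002, -0.862]]
ft_force: [0.2, -0.3, -1.1]
grip_width: 0.0598
gripper_force: 0.0
```

```bash
python3 - <<'E'
from k import *
p=env.get_image("wrist");im=np.array(p["color"])
cv2.imwrite("pics/w8.png",im[:,:,::-1])
o=env.observe();print(o["position"],o["time_s"])
for k in("ball","end_hole","first_hole","peg_seat"):
    r=env.tip_of(k,p);print(k,r[0]["pixel"] if r else None,r[0]["conf"] if r else 0)
Bw=world(np.zeros(2));print("S pred px",proj(p,Bw),Bw)
E
```

```text
[0.531 0.091 0.215] 22.5
ball [317.2, 238.4] 0.73
end_hole [316.1, 294.4] 0.61
first_hole [318.1, 355.5] 0.8
peg_seat [315.4, 292.5] 0.66
S pred px [np.float64(315.9564429463896), np.float64(293.6426477920944)] [ 0.537 -0.019  0.133]
```

View pics/w8.png

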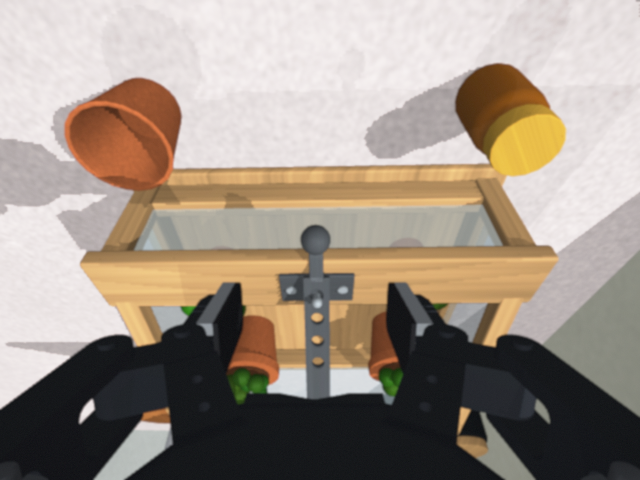

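The peg head shows at (316,297) in the hole nearest the ball, and the other three holes are free at (317,318), (317,340) and (317,361). The ball is at (316,240), the lid stands open, and the pot and jar haven't moved. I'm handing in.

```bash
python3 -c "
from rig import env
print(env.close_job())"
```

```text
the job is handed in; nothing more can be done
None
```

The stay's last hole is on the peg and down on the collar, the lid stands at its widest setting, and the gripper has let go and drawn clear; the job was handed in at about 22.5 s.

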